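# Demagnetise a ground V-block

### The arm

A 6-joint arm with a two-finger parallel gripper is mounted at the origin on the work surface. World frame = base frame: x ahead of the robot, y to its left, z up, the work surface at z = 0. Lengths are in m, angles in rad, forces in N, time in s.
With the tool pointing down it reaches from about 0.3 to 0.95 m from the base axis. Payload 3.1 kg.
Tool frame: the origin (TCP) lies midway between the tips of the shut fingers; the grasp point (between the pads) lies pinch_z behind it (pinch_z is the distance from the TCP to the grasp point, in m); z points along the fingers, y is the line along which they close (so a half turn about z gives the same grasp; the last joint's range is limited). The gripper opens to 85 mm and grips with 20 to 120 N. Pads are 22 mm wide; open, the fingers measure 114 mm over their backs; the gripper's body (76 mm by 85 mm) begins 54 mm behind the grasp point. The pads swing forward as they close: fully open they stand 13 mm farther back than shut.
Start: joints at [1.063, 0.308, 1.634, -0, 1.2, -0.07], TCP at [0.265, 0.566, 0.231] pointing down, gripper open.
Joint ranges: [-3.06, 3.06], [-0.79, 1.96], [0.05, 2.63], [-1.19, 4.34], [0.05, 2.64], [-2.94, 2.94]. Speed limits (rad/s): [2.79, 2.79, 3.14, 3.14, 3.14, 3.14].

### API

Orientations are given as a unit quaternion [x, y, z, w].
In Python, from workcell import goto, move_linear, set_joints, command_gripper, wait, ik, get_obs, camera, MotionError, hand_in, pinch_z gives the robot as it stands. Calls block until the motion is done:
- goto(position, orientation): joint-space move of the TCP to a pose.
- move_linear(position, v=0.15, rot=None, until_force=None): straight line of the TCP; rot=None keeps the orientation; v is the mean speed in m/s. With until_force (N) it stops when the force on the tool has changed by that much, and returns True; else False.
- set_joints(angles): joint-space move.
- command_gripper(opening): opening from 0.0 (shut) to 1.0 (fully open); the grip force is fixed at half the most; returns when the fingers have stopped.
- wait(seconds).
- ik(position, orientation): joint angles nearest the present ones, or None.
- get_obs(): the state.
- camera(name): name is "side" or "top"; returns a dict with "color" (384x512x3 uint8, blue, green, red), "depth" (384x512 float32, m along the optical axis (not along the pixel's ray), 0 where there is no reading), "K" (3x3 intrinsics, pixels), "xyz" and "rotation" of the camera in the world. Camera axes: x right, y down, z forward; pixel columns grow to the right and rows downward; lengths in m; the calibration is good to about 2 mm. A picture is of the moment at which its call begins.
A pose or a line that the arm cannot do raises MotionError and nothing moves.
- hand_in(): hands the job in; it is judged then, once.
The state is a dict: "time_s": time; "joint_positions": joint angles; "qvel": joint speeds; "tau": joint torques, N m; "tcp_pos": TCP position; "tcp_rot": TCP orientation; "wrist_force": force on the tool from outside, world axes, zero at the start; "torque": the same for the moment, N m; "grip_width": opening from 0.0 (shut) to 1.0 (fully open); "grasp_force": force on a finger pad.
Only numpy, scipy, OpenCV 4.12 (cv2) and the standard library are available. Lean on these libraries where they do the work, as an engineer would, in place of code of your own. Each camera call takes 0.05 s, during which the arm holds its last target. There are 200 camera calls.

### The job

Demagnetise the V-block that has come off the grinder: take it out of the wooden tray, set it down gently (do not let it drop) in the middle of the demagnetiser's plate, on its base with the groove up, and let go of it. Then press the demagnetiser's push button fully down and let it spring back up; the block stays on the plate. Leave the other parts in the tray, and do not disturb the dial gauge, the oilstone and the jar.

Things in the scene. Friction and masses are not known exactly. Their poses are not given: they have to be found in the camera images.
- vblock: The V-block: ground steel, 45 (x, along the groove) x 38 (y) x 38 mm (z), about 0.45 kg, with a 90 degree V groove 29 mm wide, 14 mm deep along its top. It stands on its base, groove up, in any of six places in the tray, at any yaw; the tallest part there. Its upright flat sides can be gripped across y or x. Origin: centre of its underside, z up.
- tray: Fixed, shallow, open wooden tray, 192 (x) x 262 (y) x 28 mm outside, walls and floor 6 mm thick. Origin: centre of its underside; x, y along its sides. Beside the V-block it holds seven lower steel parts, their tops at most 18 mm above the bench; they may lie right beside it. The V-block's centre is at least 46 mm from the walls.
- plate_centre (a point): Middle of the upper face of the demagnetiser's work plate: fixed, bronze, 116 x 116 mm, 74 mm above the bench. The demagnetiser is a fixed grey steel box, 150 (x) x 210 (y) x 70 mm; the point's axes are the box's, z up. The plate covers the +y part of its top, the push button is on the -y part, and a clear pilot lamp 13 mm high at x +38, y -102 mm from here.
- push_top (a point): Centre of the upper face of the demagnetiser's push button, a black round cap 28 mm across in an aluminium collar 44 mm across; moves with the cap. On the box's top, x -26, y -102 mm from plate_centre. At rest 92 mm above the bench and 10 mm above the collar. It is pressed straight down.
- push (a joint): Travel of the push button in m: 0 when up, 0.006 fully down (the cap is then 4 mm above its collar). Spring: 1.5 N to start it, 5 N fully down; then it is against a solid stop. It springs back when released.
- nut_a: Hexagon nut, 21 mm across flats, 12 mm high. Plain steel, loose in the tray; not wanted. Origin: centre of its underside.
- nut_b: Second hexagon nut, 21 mm across flats, 12 mm high. Plain steel, loose in the tray; not wanted. Origin: centre of its underside.
- collar: Ring, 32 mm outside, 16 mm bore, 12 mm high. Plain steel, loose in the tray; not wanted. Origin: centre of its underside.
- teenut: Tee-slot nut, 28 x 28 x 12 mm, with a narrower upper half. Plain steel, loose in the tray; not wanted. Origin: centre of its underside.
- setplate: Flat plate with two holes, 46 x 30 x 10 mm. Plain steel, loose in the tray; not wanted. Origin: centre of its underside.
- washer_a: Thick washer, 24 mm outside, 13 mm bore, 4 mm high. Plain steel, loose in the tray; not wanted. Origin: centre of its underside.
- washer_b: Second thick washer, 24 mm outside, 13 mm bore, 4 mm high. Plain steel, loose in the tray; not wanted. Origin: centre of its underside.
- dialgauge: Bystander: dial gauge lying on its back on the bench between the tray and the demagnetiser, 57 mm across, 22 mm high, its stem out to 68 mm from the centre along -x and its cap to 40 mm along +x. Loose. Origin: underside of the round case, at its centre.
- oilstone: Bystander: brown oilstone on a wooden base, 210 (x) x 60 x 34 mm, loose on the bench beyond the work. Origin: centre of its underside.
- jar: Bystander: small amber glass jar with a black lid, 56 mm across, 65 mm high, loose on the bench beyond the work. Origin: centre of its underside.
Mind the look-alikes: they are no part of the job. What is meant by the vblock is not blue, pink or yellow, and is the smaller of those in its own colour.

How it is judged:
On the way, in this order (a step that is already met when the one before it is completed fails the run):
1. the V-block stands on its base near the middle of the demagnetiser's plate, at rest and let go (horizontal distance between vblock and plate_centre below 0.025 m and z of vblock in the frame of plate_centre between -0.004 and 0.004 m and angle between vblock's own z axis and vertical below 0.1 rad and linear speed of vblock below 0.02 m/s and contact force between the fingers and vblock below 0.1 N), for 0.2 s.
2. with the block still there, the push button is fully down (all of step 1 and value of joint push above 0.0052 m), for 0.1 s.
At the end, for the whole second after the job is handed in: The V-block stands on its base (within 0.1 rad), groove up, its centre within 25 mm of the middle of the demagnetiser's plate, at rest and let go; the push button, after having been pressed at least 5.2 of its 6 mm, is up again (within 1 mm); the seven other parts are in the tray (all of step 1 and value of joint push below 0.001 m and x of nut_a in the frame of tray between -0.095 and 0.095 m and y of nut_a in the frame of tray between -0.13 and 0.13 m and z of each of nut_a, nut_b, collar, teenut, setplate, washer_a, washer_b in the frame of tray below 0.025 m and x of nut_b in the frame of tray between -0.095 and 0.095 m and y of nut_b in the frame of tray between -0.13 and 0.13 m and x of collar in the frame of tray between -0.095 and 0.095 m and y of collar in the frame of tray between -0.13 and 0.13 m and x of teenut in the frame of tray between -0.095 and 0.095 m and y of teenut in the frame of tray between -0.13 and 0.13 m and x of setplate in the frame of tray between -0.095 and 0.095 m and y of setplate in the frame of tray between -0.13 and 0.13 m and x of washer_a in the frame of tray between -0.095 and 0.095 m and y of washer_a in the frame of tray between -0.13 and 0.13 m and x of washer_b in the frame of tray between -0.095 and 0.095 m and y of washer_b in the frame of tray between -0.13 and 0.13 m); the robot touches nothing.
It fails at once if the V-block is dropped or thrown (it moves at over 0.45 m/s, a fall of more than 10 mm, out of the fingers) (contact force between the fingers and vblock below 0.1 N and linear speed of vblock above 0.45 m/s).
It fails at once if the dial gauge is moved by more than 20 mm (distance of dialgauge from where it was at the start of the episode above 0.02 m).
It fails at once if the oilstone is moved by more than 20 mm (distance of oilstone from where it was at the start of the episode above 0.02 m).
It fails at once if the jar is moved by more than 20 mm (distance of jar from where it was at the start of the episode above 0.02 m).
It also fails if it takes over 46 s, if anything falls off the work surface, if the arm or the gripper's body presses on something with over 40 N, if the wrist force passes 120 N, or if a joint passes its speed limit or range.

## Working session

There is one attempt and no reset: what is moved stays moved. The work goes in short steps, each a Python script; the robot and the scene stay as the last script left them, time stands still between calls to the robot, and variables do not carry over. Pictures are saved under pics/ and viewed, at most 10 in all, crops included, and the job is handed in when it is done.

```bash
mkdir -p pics; python3 - <<'E'
from workcell import *
import cv2,numpy as np,pickle
d={}
for n in("top","side"):
    c=camera(n);d[n]=c;cv2.imwrite(f"pics/{n}0.png",c["color"]);print(n,c["K"].tolist(),np.round(c["xyz"],3),np.round(c["rotation"],3).tolist())
pickle.dump(d,open("c0.pkl","wb"))
print(pinch_z,get_obs())
E
```

```text
top [[354.0545650030795, 0.0, 255.97803106254693], [0.0, 354.0545650030795, 188.68719500893505], [0.0, 0.0, 1.0]] [ 0.478 -0.082  1.003] [0.713, -0.7, 0.035, -0.026]
side [[375.1990631042963, 0.0, 254.70911167065648], [0.0, 375.1990631042963, 193.2981541874292], [0.0, 0.0, 1.0]] [ 0.498 -0.686  0.849] [0.943, -0.045, 0.008, -0.328]
0.0187 {'time_s': 0.1, 'joint_positions': array([ 1.06332167e+00,  3.08938720e-01,  1.63504272e+00, -1.61209929e-05,
        1.19971180e+00, -6.97229943e-02]), 'qvel': array([-0.00109035, -0.00134181, -0.00245649, -0.00026749, -0.00014991,
        0.00047093]), 'tau': array([ 2.43053473e-04, -4.16406226e+01, -2.77646363e+01,  6.07101526e-06,
        3.97917800e-03, -2.29311644e-05]), 'tcp_pos': array([0.26462098, 0.56539758, 0.23015685]), 'tcp_rot': array([ 2.17129431e-01,  9.76142258e-01, -1.00899249e-03, -2.91724516e-04]), 'wrist_force': array([ 0.25354859,  0.43014263, -0.40918104]), 'torque': array([ 0.02572912,  0.02944984, -0.00611305]), 'grasp_force': 0.0, 'grip_width': 1.00231776819623}
```

View pics/top0.png

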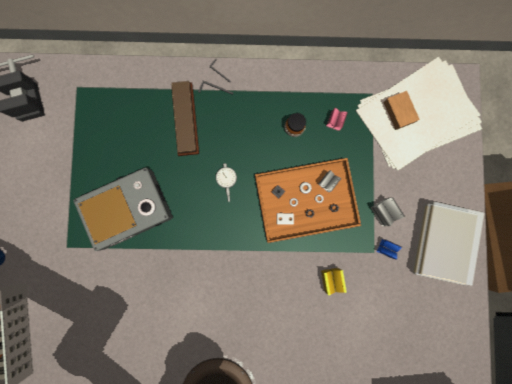

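View pics/side0.png

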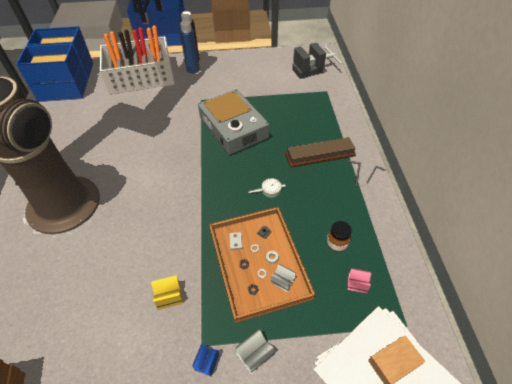

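Top view: the grey V-blocks are at (328,180), in the tray, and (388,209), larger and on the bench. There are also blue (389,248), pink (337,119) and yellow (335,282) ones. The grey one in the tray fits, as it is the smaller of its colour. I'll measure it and confirm with a crop. The demagnetiser plate is at (107,215), the button at (146,207) and the gauge at (226,178).

```bash
cat > h.py <<'E'
import numpy as np,cv2,pickle
from scipy.spatial.transform import Rotation as R
def ray(c,uv,z):
    uv=np.atleast_2d(uv).astype(float);K=c["K"]
    d=np.c_[(uv[:,0]-K[0,2])/K[0,0],(uv[:,1]-K[1,2])/K[1,1],np.ones(len(uv))]
    q=np.array(c["rotation"]);M=R.from_quat(q).as_matrix() if q.size==4 else q
    d=d@M.T
    return c["xyz"]+d*((z-c["xyz"][2])/d[:,2])[:,None]
def cloud(c):
    D=c["depth"];v,u=np.mgrid[:D.shape[0],:D.shape[1]];K=c["K"]
    P=np.stack([(u-K[0,2])/K[0,0]*D,(v-K[1,2])/K[1,1]*D,D],-1)
    q=np.array(c["rotation"]);M=R.from_quat(q).as_matrix() if q.size==4 else q
    W=P@M.T+c["xyz"];W[D==0]=np.nan;return W
def rect(p):
    (x,y),(w,h),a=cv2.minAreaRect(p[:,:2].astype(np.float32)*1000);return np.round([x,y,w,h,a],1)
E
python3 - <<'E'
from h import *
d=pickle.load(open("c0.pkl","rb"))
box={"top":dict(v=(255,158,358,240),p=(72,165,172,250)),"side":dict(v=(210,208,312,320),p=(195,88,270,152))}
for n,c in d.items():
    W=cloud(c);hsv=cv2.cvtColor(c["color"],cv2.COLOR_BGR2HSV)
    Z=W[...,2];print(n,"bench z",np.nanmedian(Z[150:160,225:260] if n=="top" else Z[100:200,225:400]))
    for k,(x0,y0,x1,y1) in box[n].items():
        m=np.zeros(Z.shape,bool);m[y0:y1,x0:x1]=1
        if k=="v":
            s=m&(Z>.033)&(Z<.06);lab=cv2.connectedComponentsWithStats(s.astype(np.uint8))
            i=1+np.argmax(lab[2][1:,4]);s=lab[1]==i
            print(" vblock px",lab[3][i],lab[2][i],"rect",rect(W[s]),"z",np.nanpercentile(Z[s],[2,50,98]))
            t=s&(Z>.0405);print("  tops",t.sum(),rect(W[t]),np.nanmedian(Z[t]))
            o=m&(hsv[...,0]<18)&(hsv[...,1]>110);cs=max(cv2.findContours(o.astype(np.uint8),0,2)[0],key=cv2.contourArea)
            print("  tray rim",rect(ray(c,cs[:,0],.028)))
        else:
            s=m&(hsv[...,0]>8)&(hsv[...,0]<25)&(hsv[...,1]>110);cs=max(cv2.findContours(s.astype(np.uint8),0,2)[0],key=cv2.contourArea)
            print(" plate",rect(ray(c,cs[:,0],.074)),"z",np.nanmedian(Z[s]))
            b=m&(Z>.055)&(Z<.11);print(" box",rect(W[b]),"zmax",np.nanmax(Z[b]))
            k=m&(hsv[...,2]<60)&(Z>.084);lab=cv2.connectedComponentsWithStats(k.astype(np.uint8))
            for j in range(1,lab[0]):
                if lab[2][j,4]>15: print("  dark",lab[3][j],lab[2][j,4],np.round(ray(c,lab[3][j],.092),4),np.nanmedian(Z[lab[1]==j]))
def crop(c,x0,y0,x1,y1):return cv2.resize(c["color"][y0:y1,x0:x1],(395,395),interpolation=cv2.INTER_CUBIC)
cv2.imwrite("pics/crop.png",np.hstack([crop(d["top"],285,140,415,270),crop(d["side"],205,250,305,350)]))
E
```

```text
top bench z 0.0016940991718038534
 vblock px [332.71028037 182.88785047] [325 175  16  17 107] rect [ 581.1 -302.4   17.4   45.1   53.6] z [0.03348306 0.04082453 0.04764436]
  tops 57 [ 579.3 -304.7   11.7   44.2   52.4] 0.043762312595664765
  tray rim [ 534.7 -235.4  192.   263.4   11.3]
 plate [483.6 294.6 114.9 115.1  25.6] z 0.07559462267362488
 box [500.1 262.  150.9 211.5  25.3] zmax 0.09657429583296506
  dark [145.37288136 206.74576271] 59 [[0.5043 0.1901 0.092 ]] 0.09307454398214399
side bench z 0.001480153108301463
 vblock px [285.17391304 271.49068323] [276 264  20  16 161] rect [ 592.6 -289.3   19.4   45.2   56.4] z [0.03330577 0.04021479 0.04603818]
  tops 75 [ 594.7 -286.    13.3   44.6   51.6] 0.043485962520775856
  tray rim [ 534.8 -242.   192.6  270.6   11.4]
 plate [482.5 292.7 114.5 114.6  25.9] z 0.07499035225518225
 box [497.6 258.6 151.2 218.2  25.3] zmax 0.09708550536380978
  dark [234.78787879 123.27272727] 33 [[0.5043 0.1852 0.092 ]] 0.09235000977149166
```

View pics/crop.png

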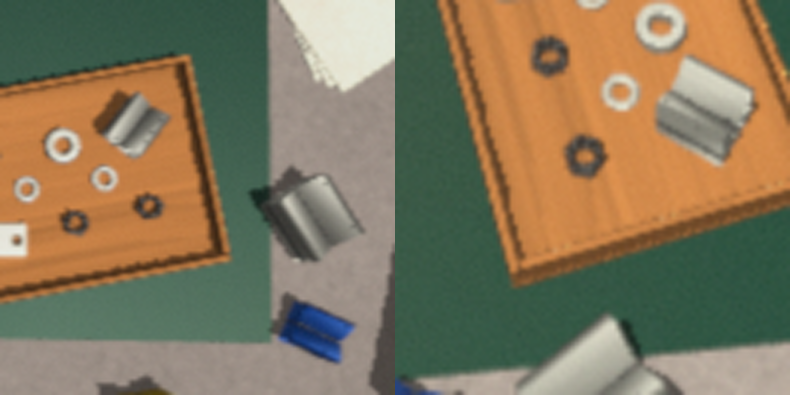

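The crop confirms it: the tray block, about 45 mm long with its top at 44 mm, is clearly smaller than the grey one on the bench. There is nothing within reach of the fingers across its y sides. Next I'll refine its pose from both views and grip it.

```bash
cat >> h.py <<'E'
def down(deg):
    a=np.radians(deg);y=np.array([np.cos(a),np.sin(a),0]);z=np.array([0,0,-1.]);return R.from_matrix(np.c_[np.cross(y,z),y,z]).as_quat()
E
python3 - <<'E'
from h import *
from workcell import *
d=pickle.load(open("c0.pkl","rb"));P=[]
for c in d.values():
    W=cloud(c).reshape(-1,3);k=(np.hypot(W[:,0]-.587,W[:,1]+.296)<.035)&(W[:,2]>.031)&(W[:,2]<.06)
    print(k.sum(),rect(W[k]));P.append(W[k])
U=np.vstack(P);print("union",rect(U))
near=np.vstack([cloud(c).reshape(-1,3) for c in d.values()]);
u=np.array([np.cos(np.radians(54)),np.sin(np.radians(54))]);n=np.array([-u[1],u[0]])
q=near[:,:2]-[.587,-.296];a,b=q@u,q@n
k=(abs(b)<.014)&(abs(a)>.024)&(abs(a)<.05);print("finger lanes max z",np.nanmax(near[k,2]))
for y in(54,234): print(y,ik([.587,-.296,.15],down(y)))
print(ik([.483,.2937,.2],down(25.5)))
E
```

```text
228 [ 587.4 -294.3   38.    45.3   53. ]
323 [ 586.7 -297.4   40.1   45.2   54.3]
union [ 586.7 -296.2   42.    46.5   53. ]
finger lanes max z 0.01370616102515898
54 [-5.33266313e-01  4.49431207e-01  1.61377377e+00 -4.44089210e-16
  1.07838768e+00 -1.47574411e+00]
234 [-5.33266313e-01  4.49431207e-01  1.61377377e+00 -4.44089210e-16
  1.07838768e+00  1.66584854e+00]
[ 4.69307218e-01  2.26469216e-01  1.80468534e+00 -4.44089210e-16
  1.11043810e+00  2.42482584e-02]
```

```bash
python3 - <<'E'
from h import *
from workcell import *
q=down(53.6)
command_gripper(.75)
goto([.587,-.296,.14],q)
print(move_linear([.587,-.296,.016],v=.08,until_force=10))
o=get_obs();print(o["time_s"],o["tcp_pos"],o["wrist_force"],o["grip_width"])
command_gripper(0)
o=get_obs();print(o["grip_width"],o["grasp_force"],o["wrist_force"])
move_linear([.587,-.296,.06],v=.08)
o=get_obs();print(o["time_s"],o["tcp_pos"],o["wrist_force"],o["grip_width"],o["grasp_force"])
cv2.imwrite("pics/grip.png",camera("side")["color"][180:360,170:410].repeat(3,0).repeat(3,1))
E
```

```text
False
5.3833 [ 0.58752524 -0.29624606  0.01670232] [0.64930419 0.01507053 0.71074316] 0.753030138891323
0.43480507056639445 61.71098805963993 [-0.66636969 -0.2918317   2.5187528 ]
6.4333 [ 0.58688763 -0.29593819  0.06021146] [ 0.24500059  0.36630891 -3.94358053] 0.4355672496854475 61.06982946395874
```

View pics/grip.png

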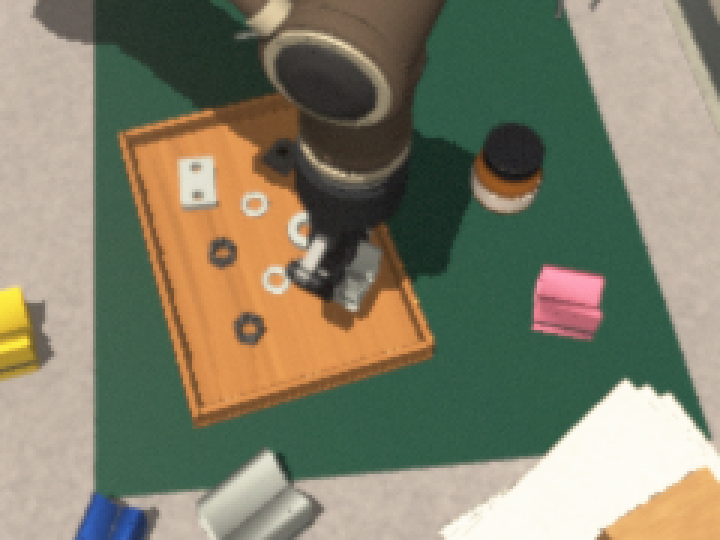

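The picture shows the block held level between the fingers, clear of the tray floor at about crop (355,275), with the other parts undisturbed. The 37 mm grip width and about 4.4 N of weight agree with that. Next I'll place it.

```bash
python3 - <<'E'
from h import *
from workcell import *
move_linear([.587,-.296,.2],v=.15)
q=down(25.5)
goto([.483,.2937,.2],q)
o=get_obs();print(o["time_s"],o["grip_width"],o["wrist_force"])
move_linear([.483,.2937,.095],v=.1)
print(move_linear([.483,.2937,.082],v=.015,until_force=3))
o=get_obs();print(o["time_s"],o["tcp_pos"],o["grip_width"],o["wrist_force"])
if abs(o["tcp_pos"][2]-.0847)<.004:
    command_gripper(.75); wait(.2)
    move_linear([.483,.2937,.2],v=.15)
    o=get_obs();print(o["time_s"],o["wrist_force"])
    goto([.504,.189,.2],q); command_gripper(0)
    d={n:camera(n) for n in("top","side")};pickle.dump(d,open("c1.pkl","wb"))
    for c in d.values():
        W=cloud(c).reshape(-1,3);k=(np.hypot(W[:,0]-.483,W[:,1]-.294)<.04)&(W[:,2]>.1)&(W[:,2]<.125)
        print(k.sum(),k.any() and (rect(W[k]),np.percentile(W[k,2],95)))
    cv2.imwrite("pics/place.png",np.hstack([cv2.resize(d["top"]["color"][150:260,60:190],None,fx=3,fy=3),cv2.resize(d["side"]["color"][60:170,180:310],None,fx=3,fy=3)]))
E
```

```text
9.7167 0.43674589023574933 [ 0.17737933 -0.10794257 -4.0718717 ]
True
11.5833 [0.48289855 0.29369057 0.08476765] 0.43251054407914435 [-0.14950112 -0.83745707  5.07479429]
13.0917 [-0.65550504  0.41756422  0.16383302]
10 (array([459.8, 303.9,   2.6,   9.9,   1.1]), np.float64(0.11404003802587594))
140 (array([482.1, 290.8,  40.5,  47.7,  27.5]), np.float64(0.11348103518379005))
```

View pics/place.png

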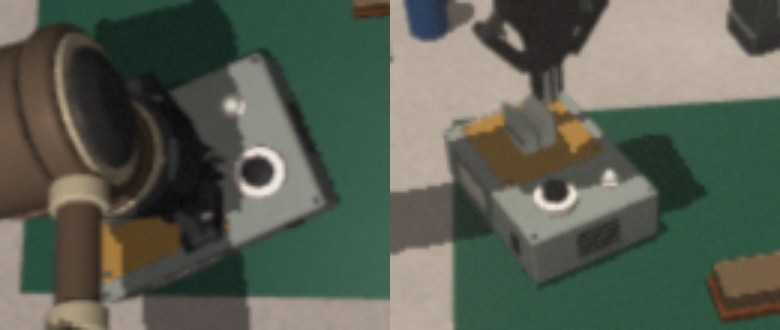

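The pictures show the block upright on the plate with its groove up, centre about (482,291) against the plate's (483,294), top at 0.113 m and released. The button, at crop (260,172) in the top view, is clear. Now I'll press it.

```bash
python3 - <<'E'
from h import *
from workcell import *
o=get_obs();print(o["tcp_pos"],o["grip_width"])
assert np.hypot(*(o["tcp_pos"][:2]-[.504,.189]))<.004 and o["grip_width"]<.05
move_linear([.504,.189,.1],v=.1)
print(move_linear([.504,.189,.082],v=.015,until_force=12))
wait(.3);o=get_obs();print(o["time_s"],o["tcp_pos"],o["wrist_force"])
E
```

```text
[0.50397928 0.1890676  0.20001621] -0.001969686927277709
True
16.7 [0.50401294 0.18899917 0.08606515] [-1.07107201 -0.08588351  4.35461235]
```

The cap reached about 0.086 m, but the settled force of 4.4 N is a little low. I'll push a bit harder to be sure, then release.

```bash
python3 - <<'E'
from h import *
from workcell import *
move_linear([.504,.189,.0852],v=.015)
wait(.4);o=get_obs();print(o["time_s"],o["tcp_pos"],o["wrist_force"])
move_linear([.504,.189,.1],v=.03);move_linear([.504,.189,.2],v=.15)
print(get_obs()["wrist_force"])
goto([.42,-.05,.35],down(0));wait(.3)
d={n:camera(n) for n in("top","side")}
for c in d.values():
    W=cloud(c).reshape(-1,3)
    k=(np.hypot(W[:,0]-.483,W[:,1]-.294)<.04)&(W[:,2]>.1)&(W[:,2]<.125);print("block",k.sum(),k.any() and (rect(W[k]),np.percentile(W[k,2],95)))
    k=np.hypot(W[:,0]-.504,W[:,1]-.189)<.008;print("cap z",np.nanmedian(W[k,2]))
print(get_obs()["time_s"])
cv2.imwrite("pics/end.png",d["side"]["color"])
E
```

```text
17.35 [0.50407081 0.18904393 0.08602602] [-2.42043708 -0.60992435  6.73364952]
[-0.35984236 -0.8030405   0.06709073]
block 286 (array([483.5, 295.4,  38.6,  45.8,  26.1]), np.float64(0.11478699946751006))
cap z 0.09321641841123951
block 133 (array([482.4, 292. ,  40.3,  46.3,  25.2]), np.float64(0.11371469962134906))
cap z 0.09344507854317474
20.3417
```

View pics/end.png

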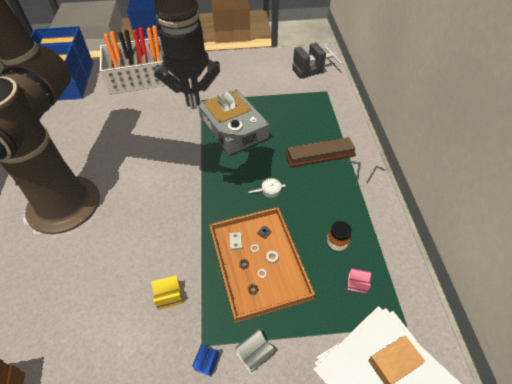

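The picture shows the block on the plate at (228,100), all seven parts in the tray, and the gauge (271,188), oilstone and jar where they were. The cap is back up at 0.093 m after being held against its stop with 6.7 N, and the arm is clear.

```bash
python3 -c "
from workcell import *
print(hand_in())"
```

```text
the job is handed in; nothing more can be done
None
```

The job is handed in, with no verdict returned: the V-block stands groove up about 2 mm from the middle of the plate, the button was pressed to its stop and sprang back up, and the other parts, gauge, oilstone and jar look undisturbed in the final picture.

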